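# Tamp a steel reference disc into its spring-loaded holder

### The job

Lay the steel reference disc flat on the sprung platform of the round aluminium holder. Then take the tamper from its dock and with it press the disc squarely down, past the three brass latches, until it bottoms out level on the hidden stop; hold it there a moment with about 20 N, never more than 28 N, and do not press with the fingers. Stand the tamper back upright in its dock and leave the other things alone.

Things in the scene. Friction and masses are not known exactly. Their poses are not given: they have to be found in the camera images.
- specimen: Steel reference disc, 40 mm diameter, 14 mm thick, 0.14 kg, lying flat on the cork pad. On the raised platform its upper 10 mm stand clear above the latch housings: hold it high on the rim. The tamper may press its ground face with 28 N at most. Origin: centre of its underside; z is its axis.
- pad: Round cork pad, 72 mm diameter, 5 mm thick, fixed. Origin: centre of its underside. It and the dock may change places, left and right of the holder.
- holder: Disc holder, fixed: 100 mm flange 6 mm thick, aluminium body 80 mm wide up to z = 29.5 mm with a 45 mm wide well; on its rim three dark latch housings (18 mm wide, 26 to 39 mm from the axis, tops at z = 41 mm) at 90, 210 and 330 degrees round z from x. Deep in the well a brass stop ring, screwed to a depth that differs each time, hidden by the disc. Origin: centre of its underside; z up.
- platform (a joint): Downward travel (m) of the sprung plate (33 mm wide) in the well; its top is 37 mm above the holder's underside at 0. The disc on it meets the stop ring 22 to 29 mm down: there the force climbs steeply, to be felt. Spring: about 4 N at the top, 8 to 10 N just before the stop; the latches add a few N, most at 2 to 7 mm. Pushed off-centre in x, the plate rocks up to 0.1 rad about the holder's y.
- latch_1 (a joint): Outward travel (m, 0 closed, at most 5 mm) of the brass bolt at 90 degrees, sprung inward. The disc pushes aside its sloped upper side; its nose reaches to 18 mm from the axis and snaps back over a disc that has been pressed below it. When the tamper lets go, the platform lifts the disc a little off the stop, against the flat undersides of the three noses.
- latch_2 (a joint): The same for the bolt at 210 degrees.
- latch_3 (a joint): The same for the bolt at 330 degrees.
- reference_plane (a point): Point on the holder's axis at the height of the latch noses' undersides, 30.5 mm above the holder's underside, where the top of a latched disc comes to rest. The stop lies 1.5 to 8.5 mm deeper.
- specimen_top (a point): Centre of the disc's top face, 14 mm above its underside.
- tamper: Tamper, 97 mm tall, 0.22 kg: flat white face of 30 mm diameter, steel neck of 12 mm from 21 to 46 mm, blue square handle 24 x 24 mm from 48 to 96 mm with flats square to its x and y axes. It stands upright in the dock, face down. Origin: centre of the face; z along the handle, away from the face. The face passes the three noses with 3 mm to spare all round.
- tamper_grip (a point): Point on the tamper's axis in the middle of the handle, 74 mm above the face.
- dock: Tamper dock, fixed to the worktop: grey dish 56 mm wide and 14 mm high on a rubber foot of 68 mm, with a round recess 34 mm wide (38 to 42 mm in the top 4 mm), its floor 5 mm above the underside. Origin: centre of the underside.
- tweezers: Bystander: tweezers, 125 mm long, loose.
- timer: Bystander: small white timer, 62 x 66 x 18 mm, loose.
- marker: Bystander: blue marker, 134 mm long, loose.
Not all that is in view belongs to the job. Leave any orange look-alike of the tamper alone.

How it is judged (in metres and radians):
On the way, in this order (a step that is already met when the one before it is completed fails the run):
1. the disc lies flat on the raised platform, centred within 4 mm and let go (horizontal distance between specimen and holder below 0.004 m and z of specimen in the frame of holder between 0.029 and 0.041 m and angle between specimen's own z axis and vertical below 0.12 rad and contact force between the fingers and specimen below 0.1 N), for 0.2 s.
2. the tamper presses the disc, below all three closed latches and level within 2.3 degrees, onto the stop: 17 to 28 N bear on the holder (contact force between specimen and holder above 17 N and contact force between tamper and specimen above 12 N and z of specimen_top in the frame of reference_plane below -0.0008 m and horizontal distance between specimen and holder below 0.004 m and angle between specimen's own z axis and vertical below 0.04 rad and value of joint each of latch_1, latch_2, latch_3 below 0.001 m), for 0.3 s.
At the end, for the whole second after the job is handed in: The disc sits under all three latches (each within 1 mm of closed), top at the reference plane (at most 0.8 mm above, within 3.5 mm), level within 2.3 degrees; the tamper stands upright (4.6 degrees) on its dock's floor (2.5 mm), centred within 5 mm; all released and at rest (distance between specimen_top and reference_plane below 0.0035 m and z of specimen_top in the frame of reference_plane below 0.0008 m and angle between specimen's own z axis and vertical below 0.04 rad and value of joint each of latch_1, latch_2, latch_3 below 0.001 m and horizontal distance between tamper and dock below 0.005 m and z of tamper in the frame of dock below 0.0075 m and angle between tamper's own z axis and vertical below 0.08 rad and linear speed of each of tamper, specimen below 0.02 m/s); the robot touches nothing.
It fails at once if the disc is pressed with more than 28 N by the tamper (contact force between tamper and specimen above 28 N).
It fails at once if the disc is dropped or rammed into the holder with more than 32 N (contact force between specimen and holder above 32 N).
It fails at once if the disc is pushed down with the fingers (value of joint platform above 0.01 m and contact force between the fingers and specimen above 1 N).
It fails at once if a bystander is moved by more than 15 mm (distance of any of tweezers, timer, marker from where it was at the start of the episode above 0.015 m).
It also fails if it takes over 61 s, if anything falls off the work surface, if the arm or the gripper's body presses on something with over 40 N, if the wrist force passes 120 N, or if a joint passes its speed limit or range.

### The arm

A 7-joint arm with a two-finger parallel gripper is mounted at the origin on a cart in front of the work surface, level with it; the furniture and walls round the work are solid. World frame = base frame: x ahead of the robot, y to its left, z up, the work surface at z = 0. Lengths are in mm, angles in rad, forces in N, time in s.
With the tool pointing down it reaches from about 400 to 925 mm from the base axis. Payload 4.1 kg.
Tool frame: the origin (TCP) lies midway between the tips of the shut fingers; the grasp point (between the pads) lies 19 mm behind it (r.pinch_z is the distance from the TCP to the grasp point, in mm); z points along the fingers, y is the line along which they close (so a half turn about z gives the same grasp; the last joint's range is limited). The gripper opens to 85 mm and grips with 20 to 120 N. Pads are 22 mm wide; open, the fingers measure 114 mm over their backs; the gripper's body (76 mm by 85 mm) begins 54 mm behind the grasp point. The pads swing forward as they close: fully open they stand 13 mm farther back than shut.
Start: joints at [1.196, 0.398, 0.045, 1.537, -0.019, 1.207, -0.051], TCP at [177.042, -625.46, 231.347] pointing down, gripper open.
Joint ranges: [-2.82, 2.82], [-0.49, 2.23], [-1.37, 1.46], [0, 2.46], [-1.36, 4.5], [0.23, 2], [-2.94, 2.94]. Speed limits (rad/s): [2.57, 2.57, 3.14, 3.14, 3.14, 3.14, 3.14].

### API

Orientations are given as a unit quaternion [w, x, y, z].
In Python, from cell import readout, optics, r gives the robot as it stands.
- The arm moves only by the tool arm_command, never from a script. Its argument "series" is one flat list of numbers, 4 for each row, row after row: the shift along the tool's x, y, z in units of 25 mm (1.0 is 25 mm), then the turn about the tool's z in units of 6 degrees (1.0 is 6 degrees). In form: [dx, dy, dz, spin, dx, dy, dz, spin, ...]. A call has exactly 10 rows; each row is the pose to reach, as a shift and turn from the pose commanded when the call began, along the tool's axes at that moment; what a row does not reach only later rows make up. A row lasts 1/8 s, in which the tool goes at most 62.5 mm and 10.7 degrees, less where a joint would pass 70% of its speed; a pose out of reach is approached as far as the arm can. A call with a gripper value outside its range is refused whole. "gripper" is the opening, from 0 (shut) to 1 (fully open), set as the call begins (left out, the last holds). The fingers move at their own pace and stop on an object; the grip force is fixed at half the most. Time passes only in rows, so rows that repeat a pose let the fingers close, or fill a call up. It gives the time, the measured TCP pose, the force, the opening and the grip force at its end, in the units of the state.
- readout.sense(): the state, without advancing time (a new reading comes with each control period).
- optics.capture(name): name is "side" or "top" or "wrist"; returns (picture, depth): 400x640x3 uint8, red, green, blue; 400x640 float32, mm along the optical axis (not along the pixel's ray), 0 where there is no reading.
- optics.get_calibration(name): a dict with "K" (3x3 intrinsics, pixels), "extrinsics" (4x4, takes a point from camera to world coordinates). Camera axes: x right, y up, looking along -z (the intrinsics and any distortion apply to the point x, -y, -z); pixel columns grow to the right and rows downward; lengths in mm; the calibration is good to about 2 mm. The wrist camera is an equidistant fisheye: a pixel r from the principal point sees the ray r / f radians off the axis. A picture is of the moment at which its call begins: read the wrist's pose just before it. get_calibration takes no time and is no camera call; for the wrist camera it gives the pose at the moment of the call.
- r.sign_off(): hands the job in; it is judged then, once.
Trained networks look in the newest picture that a camera, given by its name, has taken for a name from the list of things; names that differ only in an ending like _2 or _b are one class to them, and where a whole thing is asked for, a point or a joint stands for the part that bears it (a point fixed in the world has none). Each returns a list of dicts, best first, with "confidence" (0 to 1); they miss things now and then, are a little off and sometimes report something else, mostly with a low value. They report only what shows in the picture. A call takes as long as a camera call. They do not tell look-alikes from the thing itself.
- optics.silhouettes(camera, name): "pixels" (400x640 bool, what is visible of it) and "extent" ([left, top, right, bottom] in pixels, round what is visible of it).
- optics.landmark_of(camera, name): "point" ([column, row] in pixels: a listed point, or the origin of a listed thing).
The state is a dict: "clock": time; "joint_positions": joint angles; "qvel": joint speeds; "effort": joint torques, N m; "ee_pos": TCP position; "tool_rot": TCP orientation; "ft_force": force on the tool from outside, world axes, zero at the start; "moment": the same for the moment, N m; "grip_width": finger opening in mm; "grip_force": force on a finger pad.
Only numpy, scipy, OpenCV 4.12 (cv2) and the standard library are available. Lean on these libraries where they do the work, as an engineer would, in place of code of your own. Each camera call takes 0.05 s, during which the arm holds its last target. There are 200 camera calls.

## Working session

There is one attempt and no reset: what is moved stays moved. The work goes in short steps, Python scripts to look and compute and a tool call to move; the robot and the scene stay as the last step left them, time stands still between calls to the robot, and variables do not carry over. Pictures are saved under pics/ and viewed, at most 10 in all, crops included, and the job is handed in when it is done.

Besides the shell and the picture viewer there is one more tool, called in YAML: its name, and indented under it one key for each argument. arm_command: Moves the arm, as the interface text tells. Its arguments: {"type":"object","properties":{"series":{"type":"array","items":{"type":"number"}},"gripper":{"type":"number"}},"required":["series"]}

```bash
ls; mkdir -p pics; python3 - <<'E'
from cell import readout, optics, r
import cv2,numpy as np
s=readout.sense();print(s)
for n in ["side","top"]:
    p,d=optics.capture(n);cv2.imwrite(f"pics/{n}0.png",p[:,:,::-1])
    c=optics.get_calibration(n);print(n,c)
    for t in ["specimen","pad","holder","tamper","dock","tamper_grip","specimen_top","tweezers","timer","marker"]:
        print(t,[(np.round(x["point"],1).tolist(),round(x["confidence"],2)) for x in optics.landmark_of(n,t)][:3])
E
```

```text
pics
{'clock': 0.0, 'joint_positions': array([ 1.19597965,  0.39920286,  0.04502675,  1.53787978, -0.01870644,
        1.20687905, -0.05071465]), 'qvel': array([-0.000633  ,  0.00036672,  0.00032188, -0.00084192,  0.00074621,
        0.00084197,  0.00040931]), 'effort': array([ 1.57433874e-04, -4.75115526e+01,  1.36484228e+00, -2.54218143e+01,
        1.16047633e-02,  9.47156717e-03,  1.26135876e-05]), 'ee_pos': array([ 176.87229776, -624.81966952,  230.25638376]), 'tool_rot': array([-9.53783470e-04,  9.90498246e-01,  1.37521915e-01, -1.96342943e-04]), 'ft_force': array([-0.14582126,  0.66548758, -0.7780957 ]), 'moment': array([ 0.0205033 , -0.06528289, -0.00780621]), 'grip_force': 0.0, 'grip_width': 85.52777756190866}
side {'K': array([[512.56480474,   0.        , 319.9241519 ],
       [  0.        , 512.56480474, 202.32296672],
       [  0.        ,   0.        ,   1.        ]]), 'extrinsics': array([[-9.18812784e-01,  2.48486716e-01, -3.06655213e-01,
         2.18234166e+02],
       [-3.94460405e-01, -5.51408037e-01,  7.35085142e-01,
         8.60566612e+02],
       [ 1.35667443e-
[... 912 characters left out ...]
.84936978e-03,  2.89051165e-02,
         1.67521014e+02],
       [ 2.91050634e-02,  1.92687095e-01,  9.80828517e-01,
         9.76677280e+02],
       [ 0.00000000e+00,  0.00000000e+00,  0.00000000e+00,
         1.00000000e+00]])}
specimen [([252.6, 197.7], 0.68)]
pad [([253.6, 195.7], 0.66)]
holder [([300.2, 208.6], 0.98)]
tamper [([390.4, 254.6], 0.62), ([364.4, 224.9], 0.6), ([233.7, 241.8], 0.48)]
dock [([364.6, 222.0], 0.59)]
tamper_grip [([397.4, 250.9], 0.79), ([366.0, 216.0], 0.56), ([228.8, 236.8], 0.53)]
specimen_top [([250.3, 195.8], 0.5), ([236.7, 148.0], 0.26)]
tweezers [([288.1, 253.5], 0.57)]
timer [([240.4, 148.1], 0.76)]
marker [([342.1, 253.0], 0.81), ([365.0, 218.3], 0.39)]
```

```bash
python3 - <<'E'
import cv2
a=cv2.imread("pics/side0.png");b=cv2.imread("pics/top0.png")
cv2.imwrite("pics/s1.png",cv2.resize(a[100:360,150:470],(800,650))[:600])
cv2.imwrite("pics/t1.png",cv2.resize(b[110:290,190:430],(800,600)))
E
```

```text
(no output)
```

View pics/s1.png

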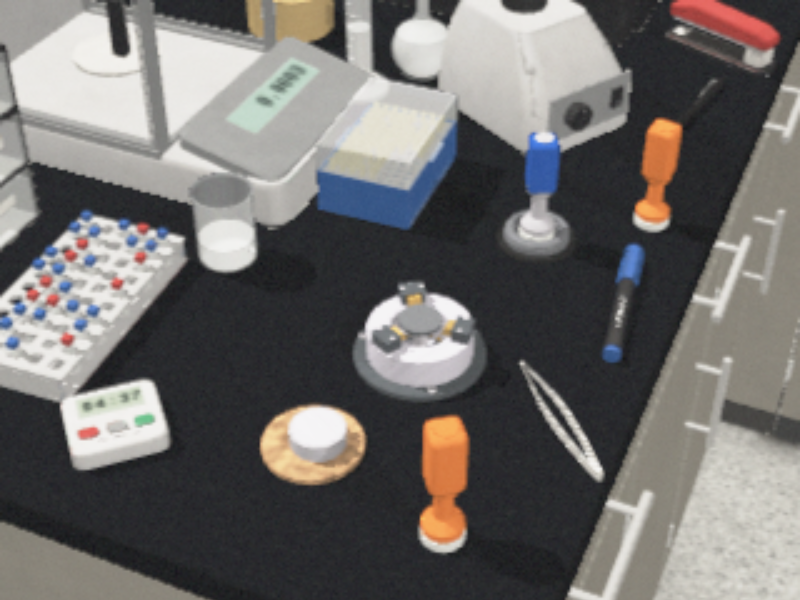

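View pics/t1.png

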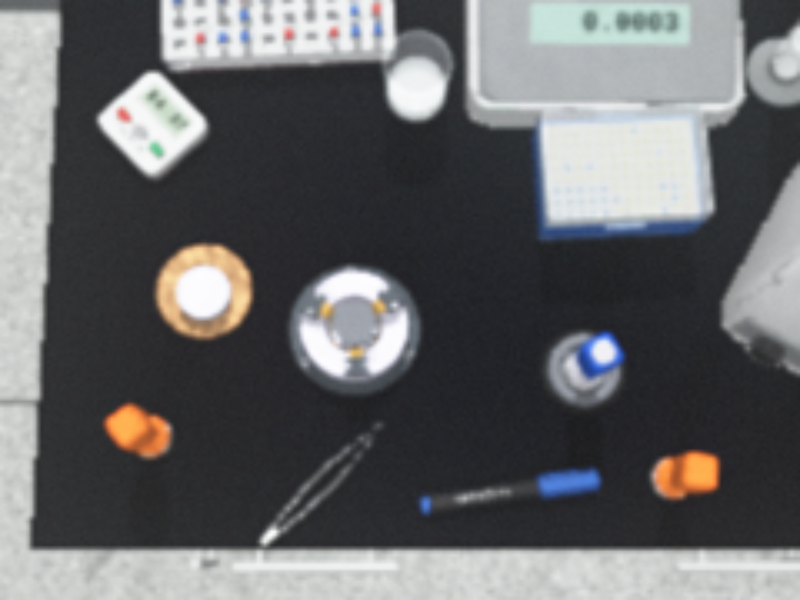

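Candidates for the tamper are the blue one in the dock (side ≈366,168; top ≈365,217) and two orange look-alikes (side ≈411,160 and ≈327,283). I choose the blue one, because it has a white face and stands in the grey dish. The disc is on the cork pad (side ≈278,273; top ≈251,197). The holder is at top ≈297,207. Next I'll measure them.

```bash
cat > h.py <<'E'
from cell import readout, optics, r
import cv2,numpy as np
from scipy.spatial.transform import Rotation as R
def rays(n,c,px):
    px=np.atleast_2d(np.asarray(px,float));K=c["K"]
    u=(px[:,0]-K[0,2])/K[0,0];v=(px[:,1]-K[1,2])/K[1,1]
    if n=="wrist":
        t=np.hypot(u,v)+1e-12;s=np.sin(t)/t
        d=np.c_[u*s,-v*s,-np.cos(t)]
    else: d=np.c_[u,-v,-np.ones_like(u)]
    E=c["extrinsics"];return E[:3,3],d@E[:3,:3].T,d
def on_z(n,c,px,z):
    o,d,_=rays(n,c,px);return o+d*((z-o[2])/d[:,2])[:,None]
def cloud(n,c,D):
    h,w=D.shape;g=np.stack(np.meshgrid(np.arange(w),np.arange(h)),-1).reshape(-1,2)
    o,d,l=rays(n,c,g);P=o+d*(D.reshape(-1)/-l[:,2])[:,None]
    P[D.reshape(-1)<=0]=np.nan;return P.reshape(h,w,3)
def circ(P):
    A=np.c_[2*P[:,:2],np.ones(len(P))];s=np.linalg.lstsq(A,(P[:,:2]**2).sum(1),rcond=None)[0]
    return s[:2],np.sqrt(s[2]+s[0]**2+s[1]**2)
def tool():
    s=readout.sense();q=s["tool_rot"];return s,R.from_quat(q[[1,2,3,0]]).as_matrix()
def to_tool(dw):  # world shift -> tool units of 25mm
    return tool()[1].T@np.asarray(dw)/25
E
python3 - <<'E'
from h import *
for n in ["top","side"]:
    p,D=optics.capture(n);c=optics.get_calibration(n);P=cloud(n,c,D)
    for t,z in [("specimen",5),("specimen_top",19),("pad",0),("holder",0),("tamper",5),("tamper_grip",79),("dock",0),("tweezers",3),("timer",0),("marker",5)]:
        print(n,t,[np.round(on_z(n,c,x["point"],z)[0][:2],1).tolist() for x in optics.landmark_of(n,t) if x["confidence"]>.45])
    for t,lo,hi in [("specimen",16,22),("holder",38,44),("holder",27,33),("tamper",98,106),("dock",11,17)]:
        for m in optics.silhouettes(n,t)[:3]:
            Q=P[m["pixels"]];Q=Q[(Q[:,2]>lo)&(Q[:,2]<hi)]
            if len(Q)>4: 
                e=(Q.max(0)+Q.min(0))/2; print("  ",t,lo,len(Q),"median",np.round(np.mean(Q,0),1),"mid",np.round(e,1),"conf",round(m["confidence"],2))
E
```

```text
top specimen [[533.2, 315.2]]
top specimen_top [[528.5, 319.8]]
top pad [[534.0, 309.3]]
top holder [[502.7, 193.3]]
top tamper [[418.8, 358.6], [463.0, 21.0], [390.8, -40.7]]
top tamper_grip [[419.4, 348.3], [470.1, 25.1]]
top dock [[469.6, 26.5]]
top tweezers [[381.6, 215.4]]
top timer [[664.5, 350.4]]
top marker [[382.4, 77.9]]
   specimen 16 146 median [525.4 308.8  19.7] mid [525.8 309.4  19. ] conf 0.52
   holder 38 214 median [498.8 195.7  40.6] mid [493.6 196.3  41. ] conf 0.92
   holder 27 372 median [498.9 195.2  30.3] mid [499.2 196.5  30. ] conf 0.92
   tamper 98 21 median [417.1 344.8  99. ] mid [416.5 344.4  99.3] conf 0.76
   tamper 98 23 median [386.1 -45.   98.9] mid [387.2 -44.4  99.3] conf 0.73
   tamper 98 90 median [467.8  21.3 101.7] mid [467.7  20.9 102. ] conf 0.69
   dock 11 135 median [463.8  26.4  14. ] mid [467.8  20.9  13.9] conf 0.82
side specimen [[520.4, 318.0]]
side specimen_top [[530.6, 313.5]]
side pad []
side holder [[503.9, 198.5], [384.2, 216.0]]
side tamper [[473.5, 3.2], [389.9, -43.5], [413.0, 354.4]]
side tamper_grip [[414.1, 354.4], [394.6, -47.1], [467.4, 24.2]]
side dock [[472.6, 22.5]]
side tweezers [[376.2, 221.3]]
side timer [[658.0, 353.6]]
side marker [[373.4, 84.5]]
   specimen 16 317 median [525.  313.6  19.4] mid [525.4 312.3  19. ] conf 0.84
   specimen 16 609 median [659.3 358.9  17.2] mid [660.4 359.2  18.4] conf 0.16
   holder 38 237 median [499.6 199.3  40. ] mid [493.4 201.3  40.4] conf 0.89
   holder 38 15 median [467.6  26.   40.6] mid [468.1  24.4  40.6] conf 0.52
   holder 27 481 median [497.7 203.4  29.7] mid [498.9 198.5  29.9] conf 0.89
   holder 27 14 median [467.2  27.1  30. ] mid [468.8  25.9  30. ] conf 0.52
   tamper 98 70 median [467.2  26.  101. ] mid [468.   23.5 100.9] conf 0.91
   tamper 98 9 median [414.8 351.   98.6] mid [416.  349.9  98.8] conf 0.78
   dock 11 111 median [464.5  34.8  13.3] mid [467.5  27.1  13.6] conf 0.88
```

```bash
python3 - <<'E'
from h import *
p,D=optics.capture("top");c=optics.get_calibration("top");P=cloud("top",c,D).reshape(-1,3);P=P[~np.isnan(P[:,0])]
for y in range(-650,400,100):
    row=[]
    for x in range(250,800,100):
        q=P[(abs(P[:,0]-x)<50)&(abs(P[:,1]-y)<50)];row.append(int(np.percentile(q[:,2],99)) if len(q) else None)
    print(y,row)
w=optics.get_calibration("wrist");print(w)
s,T=tool();print(s["ee_pos"]);
for g in [(440,-60,300),(467.7,22.5,300),(500,150,300),(525.5,311,200)]: print(g,np.round(to_tool(np.array(g)-s["ee_pos"]),2))
print(np.round(T.T@(w["extrinsics"][:3,3]-s["ee_pos"])),np.round(T.T@w["extrinsics"][:3,:3],2))
E
```

```text
-650 [-19, 5, 105, None, 157, 178]
-550 [-867, 5, 171, 178, 159, 179]
-450 [-868, 5, 173, 179, 159, 179]
-350 [-867, 51, 172, 178, 179, 179]
-250 [-868, 11, 9, 145, 146, 48]
-150 [-867, 5, 101, 145, 136, 268]
-50 [-868, 98, 61, 71, 72, 282]
50 [-868, 17, 103, 71, 71, 283]
150 [-868, 15, 41, 42, 69, 271]
250 [-867, 9, 37, 42, 5, 38]
350 [-868, 4, 97, 21, 20, 37]
{'K': array([[309.70691629,   0.        , 314.38754172],
       [  0.        , 309.70691629, 203.10839474],
       [  0.        ,   0.        ,   1.        ]]), 'extrinsics': array([[ 2.71511276e-01,  9.12938325e-01,  3.04672351e-01,
         2.53938151e+02],
       [-9.62434947e-01,  2.57802532e-01,  8.51870170e-02,
        -6.03072275e+02],
       [-7.74810765e-04, -3.16356553e-01,  9.48640043e-01,
         3.72614839e+02],
       [ 0.00000000e+00,  0.00000000e+00,  0.00000000e+00,
         1.00000000e+00]])}
[ 177.0512717  -625.45635079  231.33928568]
(440, -60, 300) [ 16.28 -18.9   -2.75]
(467.7, 22.5, 300) [ 18.25 -21.77  -2.75]
(500, 150, 300) [ 20.88 -26.33  -2.75]
(525.5, 311, 200) [ 23.61 -32.25   1.25]
[  80.   -1. -141.] [[-0.    0.95  0.32]
 [ 1.    0.    0.  ]
 [ 0.    0.32 -0.95]]
```

arm_command:
  series: [4, -4.6, -1.5, 0.5, 8, -9.3, -2.75, 1.5, 16.3, -18.9, -2.75, 2.63, 17.6, -20.8, -2.75, 2.63, 18.25, -21.8, -2.75, 2.63, 18.25, -21.8, -2.75, 2.63, 18.25, -21.8, -2.75, 2.63, 18.25, -21.8, -2.75, 2.63, 18.25, -21.8, -2.75, 2.63, 18.25, -21.8, -2.75, 2.63]
  gripper: 1

```text
clock: 4.0
ee_pos: [431.8, -57.6, 294.6]
tool_rot: [0.0, 1.0, 0.0, 0.001]
ft_force: [1.4, 0.3, 0.1]
grip_width: 85.6
grip_force: 0.0
```

arm_command:
  series: [0.1, -2, 0, 0, 0.3, -4, 0.5, 0, 0.3, -6.3, 1.2, 0, 0.3, -8.3, 1.8, 0, 0.3, -8.3, 1.8, 0, 0.3, -8.3, 1.8, 0, 0.3, -8.3, 1.8, 0, 0.3, -8.3, 1.8, 0, 0.3, -8.3, 1.8, 0, 0.3, -8.3, 1.8, 0]

```text
clock: 5.25
ee_pos: [438.7, 147.9, 249.1]
tool_rot: [0.0, 1.0, -0.0, 0.0]
ft_force: [-0.7, -0.5, -0.9]
grip_width: 85.4
grip_force: 0.0
```

```bash
python3 - <<'E'
from h import *
s,T=tool();print(s["clock"],s["ee_pos"],s["ft_force"],np.abs(s["qvel"]).max())
c=optics.get_calibration("wrist");p,D=optics.capture("wrist");cv2.imwrite("pics/w1.png",p[:,:,::-1])
np.savez("w1.npz",p=p,D=D,E=c["extrinsics"],K=c["K"])
P=cloud("wrist",c,D)
for t,lo,hi in [("specimen",16,22),("holder",38,44),("holder",27,33),("tamper",98,106),("dock",11,17)]:
    for m in optics.silhouettes("wrist",t)[:3]:
        Q=P[m["pixels"]];Q=Q[(Q[:,2]>lo)&(Q[:,2]<hi)]
        if len(Q)>4:
            print("  ",t,lo,len(Q),"mean",np.round(np.mean(Q,0),1),"mid",np.round((Q.max(0)+Q.min(0))/2,1),"conf",round(m["confidence"],2), cv2.minAreaRect(Q[:,:2].astype(np.float32)))
E
```

```text
5.25 [438.69790733 147.86273967 249.06847353] [-0.69893665 -0.46585982 -0.94665363] 0.0030510291378945138
   specimen 16 677 mean [523.6 311.4  18. ] mid [523.6 312.1  18.2] conf 0.56 ((523.6046752929688, 312.1352844238281), (39.67755889892578, 37.06079864501953), 84.38689422607422)
   holder 38 552 mean [497.3 197.   39.3] mid [491.3 199.   39.8] conf 0.9 ((499.87298583984375, 192.4428253173828), (75.60391235351562, 66.91751098632812), 34.66489028930664)
   holder 27 1589 mean [496.9 196.5  28.4] mid [497.2 197.7  30. ] conf 0.9 ((497.2871398925781, 197.6606903076172), (77.09654998779297, 76.11265563964844), 89.09210968017578)
   tamper 98 336 mean [466.2  23.1  99.7] mid [466.9  23.6 100.4] conf 0.82 ((465.3903503417969, 22.437721252441406), (22.287553787231445, 21.412269592285156), 30.765804290771484)
   dock 11 393 mean [467.6  29.9  12.5] mid [465.7  24.1  14. ] conf 0.81 ((466.9225769042969, 26.664657592773438), (45.217681884765625, 52.969295501708984), 66.86046600341797)
```

View pics/w1.png

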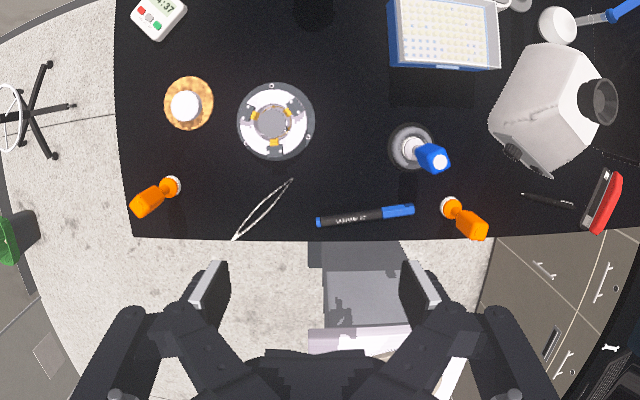

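The picture shows the disc at (186,105), the holder at (275,121) and the blue tamper at (431,157) in its dock. The orange look-alikes are at (155,195) and (465,220). I'll hover over the disc next.

arm_command:
  series: [1, -2, 1, 0, 2, -4, 2, 0, 3.41, -6.54, 4, 0, 3.41, -6.54, 6, 0, 3.41, -6.54, 7.4, 0, 3.41, -6.54, 7.4, 0, 3.41, -6.54, 7.4, 0, 3.41, -6.54, 7.4, 0, 3.41, -6.54, 7.4, 0, 3.41, -6.54, 7.4, 0]

```text
clock: 6.8
ee_pos: [524.3, 311.7, 64.9]
tool_rot: [-0.0, 1.0, 0.0, 0.001]
ft_force: [-0.5, -0.8, -0.5]
grip_width: 85.5
grip_force: 0.0
```

```bash
python3 - <<'E'
from h import *
s,T=tool();print(s["clock"],s["ee_pos"],s["ft_force"])
c=optics.get_calibration("wrist");p,D=optics.capture("wrist");cv2.imwrite("pics/w2.png",p[:,:,::-1])
np.savez("w2.npz",p=p,D=D,E=c["extrinsics"],K=c["K"])
P=cloud("wrist",c,D)
for t,lo,hi in [("specimen",15,22),("pad",2,7)]:
    for m in optics.silhouettes("wrist",t)[:2]:
        Q=P[m["pixels"]];Q=Q[(Q[:,2]>lo)&(Q[:,2]<hi)]
        if len(Q)>4:
            hu=cv2.convexHull(Q[:,:2].astype(np.float32))[:,0]
            print("  ",t,lo,len(Q),"mean",np.round(np.mean(Q,0),1),"mid",np.round((Q.max(0)+Q.min(0))/2,1),circ(hu),"conf",round(m["confidence"],2))
E
```

```text
6.8 [524.27689986 311.66712678  64.91954146] [-0.49387378 -0.77625698 -0.47645493]
   specimen 15 2584 mean [524.8 312.1  17.8] mid [523.7 312.3  17.5] (array([523.81940984, 312.10569563]), np.float64(19.781086994128362)) conf 0.92
   pad 2 4639 mean [533.8 314.3   3.7] mid [527.1 313.4   4.1] (array([527.15551537, 313.42599054]), np.float64(35.68070788423999)) conf 0.64
```

View pics/w2.png

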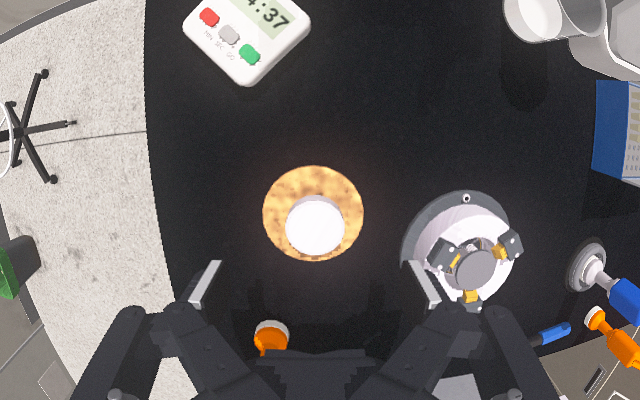

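The disc is at (315,225), between the open fingers, and the holder is to the right at (470,260). The disc is at about (523.9, 312.2), so I'll descend.

arm_command:
  series: [0, -0.02, 0.6, 0, 0, -0.02, 1.2, 0, 0, -0.02, 1.7, 0, 0, -0.02, 2.0, 0, 0, -0.02, 2.2, 0, 0, -0.02, 2.2, 0, 0, -0.02, 2.2, 0, 0, -0.02, 2.2, 0, 0, -0.02, 2.2, 0, 0, -0.02, 2.2, 0]
  gripper: 0.65

```text
clock: 8.2
ee_pos: [523.9, 312.1, 9.1]
tool_rot: [0.0, 1.0, 0.0, 0.0]
ft_force: [-0.7, -0.5, -0.4]
grip_width: 55.6
grip_force: 0.0
```

arm_command:
  series: [0, 0, 0, 0, 0, 0, 0, 0, 0, 0, 0, 0, 0, 0, 0, 0, 0, 0, 0, 0, 0, 0, 0, 0, 0, 0, 0, 0, 0, 0, 0, 0, 0, 0, 0, 0, 0, 0, 0, 0]
  gripper: 0.4

```text
clock: 9.45
ee_pos: [523.9, 312.2, 9.5]
tool_rot: [0.0, 1.0, 0.0, 0.0]
ft_force: [-1.9, -0.2, 6.0]
grip_width: 36.1
grip_force: 59.6
```

```bash
python3 - <<'E'
from h import *
p,D=optics.capture("wrist");q,_=optics.capture("side")
cv2.imwrite("pics/a3.png",np.hstack([cv2.resize(p[180:340,180:460],(490,280)),cv2.resize(q[220:310,220:310],(280,280))])[:,:,::-1])
c=optics.get_calibration("wrist");P=cloud("wrist",c,D)
for m in optics.silhouettes("wrist","specimen")[:1]:
    Q=P[m["pixels"]];print(np.median(Q,0),np.percentile(Q,[3,97],axis=0))
print(readout.sense())
E
```

```text
[nan nan nan] [[nan nan nan]
 [nan nan nan]]
{'clock': 9.6, 'joint_positions': array([-0.13527588,  0.65045913, -0.63582949,  1.80549086,  0.49901479,
        0.85136285, -2.58147259]), 'qvel': array([-9.00287009e-05,  7.88693386e-05, -7.08155733e-04,  1.48080595e-03,
        6.49136420e-04,  2.11490004e-03,  2.24437575e-05]), 'effort': array([-2.00607916e-01, -4.60538542e+01, -7.85934538e+00, -1.73351777e+01,
        1.30950892e-01, -5.31646181e-01,  6.68869368e-03]), 'ee_pos': array([523.92700878, 312.23816001,   9.48808974]), 'tool_rot': array([9.14656504e-05, 9.99999956e-01, 2.03378032e-04, 1.95287404e-04]), 'ft_force': array([-1.55682782, -1.36268104,  5.58523031]), 'moment': array([-0.20220176,  0.32018566, -0.04622792]), 'grip_force': 59.58212971687317, 'grip_width': 36.15122322240333}
```

View pics/a3.png

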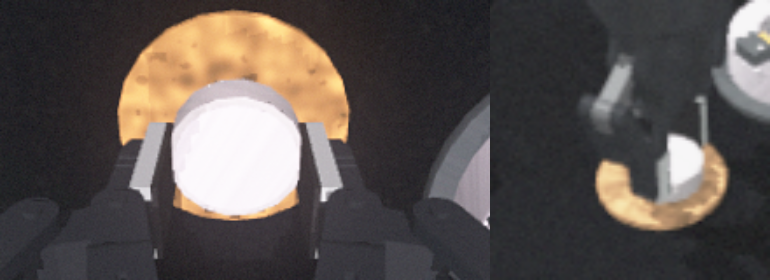

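arm_command:
  series: [0, 0, -0.2, 0, 0, 0, -0.6, 0, 0, 0, -1.2, 0, 0, 0, -2, 0, 0, 0, -3, 0, 0, 0, -3.6, 0, 0, 0, -3.6, 0, 0, 0, -3.6, 0, 0, 0, -3.6, 0, 0, 0, -3.6, 0]

```text
clock: 10.85
ee_pos: [523.4, 311.9, 98.2]
tool_rot: [0.0, 1.0, 0.0, -0.001]
ft_force: [-0.0, -0.8, -1.6]
grip_width: 36.3
grip_force: 60.1
```

```bash
python3 - <<'E'
from h import *
s,T=tool();print(s["clock"],s["ee_pos"],s["ft_force"],s["grip_width"])
for n in ["side","wrist"]:
    c=optics.get_calibration(n);p,D=optics.capture(n);P=cloud(n,c,D)
    if n=="side": a=p
    else: b=p
    for m in optics.silhouettes(n,"specimen")[:2]:
        Q=P[m["pixels"]];Q=Q[~np.isnan(Q[:,0])]
        print(n,m["extent"],m["confidence"],len(Q))
        if len(Q)>10:
            hi=np.percentile(Q[:,2],95);t=Q[Q[:,2]>hi-6];k=np.linalg.lstsq(np.c_[t[:,:2]-t[:,:2].mean(0),np.ones(len(t))],t[:,2],rcond=None)[0]
            print(" top z",k[2],"slopes",k[:2],"mean",t.mean(0),"mid",(t.max(0)+t.min(0))/2,"zmin",Q[:,2].min(),circ(cv2.convexHull(t[:,:2].astype(np.float32))[:,0]))
u,v=map(int,np.clip(np.array([270,240]),45,590))
cv2.imwrite("pics/a4.png",np.hstack([cv2.resize(b[180:340,180:460],(420,240)),cv2.resize(a[180:300,210:330],(360,240))])[:,:,::-1])
E
```

```text
10.85 [523.38158851 311.89791804  98.20050976] [-0.04675778 -0.76131793 -1.58589552] 36.337373058345754
side [275.5, 227.8, 284.4, 242.6] 0.48 166
 top z 107.55506457047743 slopes [ 0.02470533 -0.04055382] mean [514.56695778 311.50973697 107.55506457] mid [516.3683585  312.43435774 106.40126128] zmin 93.26965244430187 (array([522.95643293, 314.05151323]), np.float64(17.385109198245747))
wrist [277.8, 224.6, 350.2, 305.9] 0.64 4649
 top z 106.64472576437443 slopes [-2.25236431e-02  3.38280249e-05] mean [525.57636728 312.52447732 106.64472576] mid [523.32004002 312.4451054  105.48939612] zmin -2.575545351555945 (array([523.57554981, 312.61122253]), np.float64(19.775913043111576))
```

View pics/a4.png

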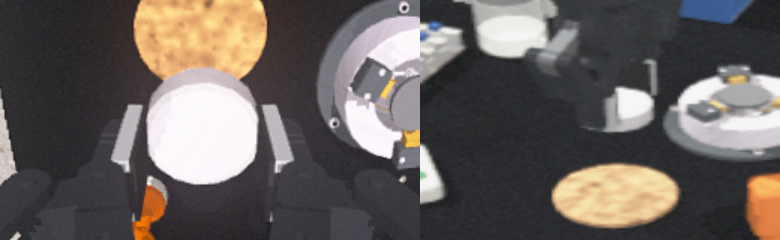

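arm_command:
  series: [-0.3, 1.2, 0, 0, -0.6, 2.6, 0, 0, -0.9, 4, 0, 0, -1.05, 4.59, 0, 0, -1.05, 4.59, 0.6, 0, -1.05, 4.59, 1.13, 0, -1.05, 4.59, 1.13, 0, -1.05, 4.59, 1.13, 0, -1.05, 4.59, 1.13, 0, -1.05, 4.59, 1.13, 0]

```text
clock: 12.3
ee_pos: [497.9, 197.7, 71.1]
tool_rot: [-0.0, 1.0, 0.0, 0.0]
ft_force: [-0.5, 0.2, -1.2]
grip_width: 36.4
grip_force: 60.4
```

```bash
python3 - <<'E'
from h import *
s,T=tool();print(s["clock"],s["ee_pos"],s["ft_force"],s["grip_width"])
o=np.load("w2.npz");P2=cloud("wrist",dict(K=o["K"],extrinsics=o["E"]),o["D"])
for n in ["wrist","top"]:
    c=optics.get_calibration(n);p,D=optics.capture(n);P=cloud(n,c,D)
    cv2.imwrite(f"pics/b_{n}.png",p[:,:,::-1])
    if n=="wrist": np.savez("w3.npz",p=p,D=D,E=c["extrinsics"],K=c["K"])
    for t in ["specimen","holder"]:
        for m in optics.silhouettes(n,t)[:1]:
            Q=P[m["pixels"]];Q=Q[~np.isnan(Q[:,0])]
            for lo,hi in ([(72,84)] if t=="specimen" else [(25.5,32),(3.,7.5),(-2.5,2.5)]):
                t_=Q[(Q[:,2]>lo)&(Q[:,2]<hi)]
                if len(t_)>20: print(n,t,lo,len(t_),"mean",np.round(t_.mean(0),1),"mid",np.round((t_.max(0)+t_.min(0))/2,1),circ(cv2.convexHull(t_[:,:2].astype(np.float32))[:,0]))
E
```

```text
12.3 [497.86773273 197.65112405  71.0652269 ] [-0.50387034  0.22713941 -1.18683236] 36.42363638593142
wrist specimen 72 4395 mean [500.2 198.1  79.1] mid [497.9 198.2  76.8] (array([497.93935085, 198.09310111]), np.float64(19.967117972156277))
wrist holder 25.5 3415 mean [514.6 196.6  28.2] mid [508.9 197.1  28.7] (array([497.74316774, 197.35132438]), np.float64(39.407303781430144))
wrist holder 3.0 3495 mean [520.3 197.4   4.8] mid [508.7 197.1   5.3] (array([497.48694766, 197.34326465]), np.float64(49.12358149756233))
top holder 25.5 144 mean [477.2 202.6  29.8] mid [479.8 199.   28.8] (array([493.12417432, 197.30144783]), np.float64(34.54799904332075))
top holder 3.0 114 mean [471.2 202.1   5.8] mid [478.4 199.8   5.3] (array([492.63372692, 197.40980881]), np.float64(43.17560174631699))
```

View pics/b_wrist.png

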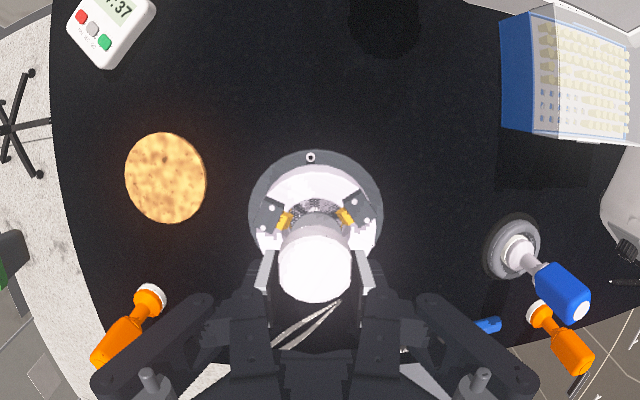

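The disc is at (315,270) and sits above the holder (holder bore ≈(315,210)). The offset is 0.3 mm in x and 0.7 mm in y. I'll correct that, lower and release.

arm_command:
  series: [-0.01, 0.025, 0.2, 0, -0.01, 0.025, 0.5, 0, -0.01, 0.025, 0.75, 0, -0.01, 0.025, 0.95, 0, -0.01, 0.025, 1.05, 0, -0.01, 0.025, 1.1, 0, -0.01, 0.025, 1.14, 0, -0.01, 0.025, 1.17, 0, -0.01, 0.025, 1.17, 0, -0.01, 0.025, 1.17, 0]

```text
clock: 13.85
ee_pos: [497.4, 196.8, 41.6]
tool_rot: [0.0, 1.0, 0.0, 0.0]
ft_force: [-0.7, 0.4, -0.6]
grip_width: 36.3
grip_force: 60.4
```

arm_command:
  series: [0, 0, 0, 0, 0, 0, 0, 0, 0, 0, 0, 0, 0, 0, 0, 0, 0, 0, 0, 0, 0, 0, -0.4, 0, 0, 0, -1.2, 0, 0, 0, -2.4, 0, 0, 0, -3.6, 0, 0, 0, -4, 0]
  gripper: 0.65

```text
clock: 15.1
ee_pos: [498.8, 197.7, 144.6]
tool_rot: [-0.001, 1.0, 0.0, 0.002]
ft_force: [0.3, -0.1, -0.7]
grip_width: 55.4
grip_force: 0.0
```

```bash
python3 - <<'E'
from h import *
s,T=tool();print(s["clock"],s["ee_pos"],s["ft_force"],s["grip_width"])
n="wrist";c=optics.get_calibration(n);p,D=optics.capture(n);P=cloud(n,c,D)
cv2.imwrite("pics/c_w.png",cv2.resize(p[100:340,170:490],(640,480))[:,:,::-1])
np.savez("w4.npz",p=p,D=D,E=c["extrinsics"],K=c["K"])
for t in ["specimen","holder"]:
    for m in optics.silhouettes(n,t)[:1]:
        Q=P[m["pixels"]];Q=Q[~np.isnan(Q[:,0])]
        for lo,hi in ([(44,56)] if t=="specimen" else [(36,43),(25.5,32),(3.,7.5)]):
            t_=Q[(Q[:,2]>lo)&(Q[:,2]<hi)]
            if len(t_)>20: print(n,t,lo,len(t_),"mean",np.round(t_.mean(0),1),"mid",np.round((t_.max(0)+t_.min(0))/2,1),circ(cv2.convexHull(t_[:,:2].astype(np.float32))[:,0]),np.polyfit(t_[:,0],t_[:,2],1)[0],np.polyfit(t_[:,1],t_[:,2],1)[0])
E
```

```text
15.1 [498.79360924 197.66921314 144.55394662] [ 0.31554941 -0.07306981 -0.70214166] 55.38091760867029
wrist specimen 44 1803 mean [498.5 197.1  49.7] mid [497.8 197.4  48. ] (array([497.64008739, 197.15852751]), np.float64(19.790772904914633)) -0.022888973990447613 0.0010335381497112693
wrist holder 36 1176 mean [500.  197.2  38.9] mid [491.9 198.4  39.2] (array([497.07287989, 197.37340376]), np.float64(39.586748306560146)) -0.0015280906372485777 0.00041760501539841153
wrist holder 25.5 2731 mean [501.2 197.6  28.2] mid [497.1 197.5  28.6] (array([497.19971365, 197.42785796]), np.float64(39.49327181254782)) -0.001872439012166135 0.0005412876369937848
wrist holder 3.0 1990 mean [518.5 197.3   4.7] mid [501.2 198.1   5.2] (array([497.17442625, 197.50583082]), np.float64(49.56105000542366)) -0.0006854634557307477 0.001015955467603381
```

View pics/c_w.png

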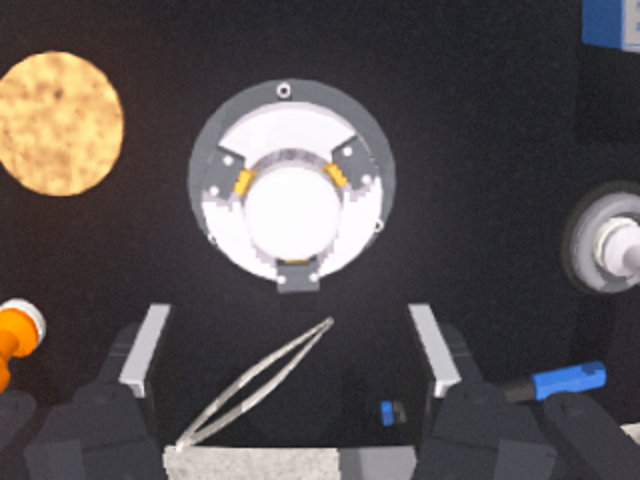

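The disc lies flat and centred on the platform, shown at (293,212) in the crop. All three latches are visible around it. Next is the tamper.

arm_command:
  series: [0, 0, -0.7, -0.5, -0.3, 1.5, -1.4, -1.5, -0.7, 3.5, -1.4, -2.5, -1.1, 5.5, -1.4, -3.5, -1.27, 7, -1.4, -4.5, -1.27, 7, -1.4, -5.1, -1.27, 7, -1.4, -5.1, -1.27, 7, -1.4, -5.1, -1.27, 7, -1.4, -5.1, -1.27, 7, -1.4, -5.1]
  gripper: 0.8

```text
clock: 16.5
ee_pos: [465.6, 22.2, 176.4]
tool_rot: [-0.0, 0.964, 0.264, -0.0]
ft_force: [0.2, 0.0, 0.3]
grip_width: 68.3
grip_force: 0.0
```

```bash
cat > tam.py <<'E'
from h import *
s,T=tool();print(s["clock"],s["ee_pos"],s["ft_force"],s["joint_positions"].round(2),"yaw",np.degrees(np.arctan2(T[1,0],T[0,0])))
n="wrist";c=optics.get_calibration(n);p,D=optics.capture(n);P=cloud(n,c,D)
cv2.imwrite("pics/d_w.png",p[:,:,::-1])
for t in ["tamper","dock"]:
    for m in optics.silhouettes(n,t)[:2]:
        Q=P[m["pixels"]];Q=Q[~np.isnan(Q[:,0])]
        for lo,hi in ([(97,106)] if t=="tamper" else [(9,17)]):
            t_=Q[(Q[:,2]>lo)&(Q[:,2]<hi)]
            if len(t_)>20:
                z=np.percentile(t_[:,2],80);t_=t_[abs(t_[:,2]-z)<1.5]
                print(t,m["confidence"],len(t_),"mean",np.round(t_.mean(0),1),"mid",np.round((t_.max(0)+t_.min(0))/2,1),circ(cv2.convexHull(t_[:,:2].astype(np.float32))[:,0]),cv2.minAreaRect(t_[:,:2].astype(np.float32)))
E
python3 tam.py
```

```text
16.5 [465.63829303  22.22550368 176.42434666] [0.22969713 0.00450362 0.25176543] [ 0.6   0.18 -0.82  2.01  0.16  1.01 -1.33] yaw 30.669063163438487
dock 0.92 575 mean [471.7  27.1  12.6] mid [466.   23.   12.9] (array([465.58395057,  22.74871078]), np.float64(26.438067075224463)) ((468.1981506347656, 24.52202606201172), (45.6495246887207, 52.9083137512207), 34.189640045166016)
```

View pics/d_w.png

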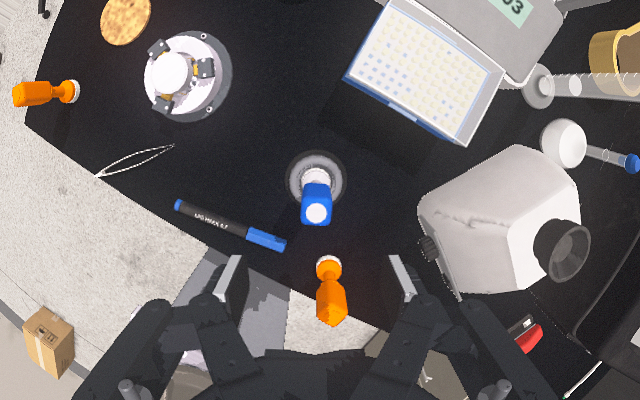

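The blue tamper in its dock is at (317,195). The handle top is at (316,210) and square to the gripper. I'll measure the handle by colour and depth.

```bash
python3 - <<'E'
from h import *
c=optics.get_calibration("wrist");p,D=optics.capture("wrist");P=cloud("wrist",c,D)
print(readout.sense()["ee_pos"])
m=(abs(P[...,0]-466)<30)&(abs(P[...,1]-22)<30)&(P[...,2]>98)
Q=P[m];k=cv2.convexHull(Q[:,:2].astype(np.float32))
print(len(Q),np.round(Q.mean(0),1),cv2.minAreaRect(k),np.percentile(Q[:,2],[5,95]))
# neck and front handle face
m=(abs(P[...,0]-466)<30)&(abs(P[...,1]-22)<30)&(P[...,2]>58)&(P[...,2]<98);Q=P[m]
e=np.array([np.cos(np.radians(30.7)),np.sin(np.radians(30.7))]);print("face along x' max",np.percentile(Q[:,:2]@e,[5,50,95]),"y'",np.percentile(Q[:,:2]@[-e[1],e[0]],[1,50,99]), "lateral by z",[np.round(np.mean((Q[abs(Q[:,2]-z)<4][:,:2]@[-e[1],e[0]])),2) for z in (65,75,85,93)])
E
```

```text
[465.7195624   21.90925872 176.54219002]
14293 [478.7  22.8 245.6] ((470.5652160644531, 23.942440032958984), (31.938827514648438, 81.12701416015625), 33.0992431640625) [184.59716043 273.10578841]
face along x' max [405.71811931 423.25475469 424.3509515 ] y' [-230.46402446 -218.25991758 -206.71750313] lateral by z [np.float64(-219.31), np.float64(-219.11), np.float64(-218.8), np.float64(-218.51)]
```

arm_command:
  series: [0, 0, 0.7, 0, 0, 0, 1.6, 0, 0, 0, 2.5, 0, 0, 0, 3.3, 0, 0, 0, 4, 0, 0, 0, 4.4, 0, 0, 0, 4.66, 0, 0, 0, 4.66, 0, 0, 0, 4.66, 0, 0, 0, 4.66, 0]
  gripper: 0.6

```text
clock: 17.95
ee_pos: [466.1, 21.7, 60.5]
tool_rot: [0.0, 0.965, 0.264, 0.001]
ft_force: [0.6, -1.2, 0.6]
grip_width: 51.2
grip_force: 0.0
```

arm_command:
  series: [0, 0, 0, 0, 0, 0, 0, 0, 0, 0, 0, 0, 0, 0, 0, 0, 0, 0, 0, 0, 0, 0, 0, 0, 0, 0, 0, 0, 0, 0, 0, 0, 0, 0, 0, 0, 0, 0, 0, 0]
  gripper: 0.2

```text
clock: 19.2
ee_pos: [466.1, 21.8, 60.4]
tool_rot: [0.0, 0.964, 0.264, 0.0]
ft_force: [0.6, -0.4, 5.2]
grip_width: 23.4
grip_force: 59.4
```

arm_command:
  series: [0, 0, -0.4, 0, 0, 0, -1.4, 0, 0, 0, -2.8, 0, 1, -1.2, -3.6, 0, 2.2, -2.6, -3.6, 0, 3.4, -4, -3.6, 0, 4.3, -5, -3.6, 0, 4.65, -5.4, -3.6, 0, 4.65, -5.4, -3.6, 0, 4.65, -5.4, -3.6, 0]

```text
clock: 20.45
ee_pos: [496.7, 194.9, 149.5]
tool_rot: [0.001, 0.965, 0.263, -0.001]
ft_force: [0.1, 0.0, -2.4]
grip_width: 23.2
grip_force: 59.4
```

```bash
python3 - <<'E'
from h import *
s,T=tool();print(s["clock"],s["ee_pos"],s["ft_force"],s["grip_width"])
for n in ["side","wrist"]:
    p,D=optics.capture(n);c=optics.get_calibration(n);P=cloud(n,c,D)
    cr=(p[130:270,250:390] if n=="side" else p[120:320,220:420]);cr=cv2.resize(cr,(400,400))
    a=cr if n=="side" else np.hstack([a,cr])
    m=(abs(P[...,0]-497)<22)&(abs(P[...,1]-197)<22)&(P[...,2]>97)&(P[...,2]<116);Q=P[m]
    print(n,"face/neck pts",len(Q), np.round((Q.max(0)+Q.min(0))/2,1) if len(Q) else "")
    m=(abs(P[...,0]-497)<24)&(abs(P[...,1]-197)<24)&(P[...,2]>90)&(P[...,2]<105);Q=P[m]
    if len(Q)>5: print(" face",len(Q),np.round(np.percentile(Q,[1,99],axis=0),1),circ(Q))
    m=(abs(P[...,0]-497)<24)&(abs(P[...,1]-197)<24)&(P[...,2]>46)&(P[...,2]<54);Q=P[m]
    if len(Q)>5: print(" disc",len(Q),np.round(Q.mean(0),1),circ(cv2.convexHull(Q[:,:2].astype(np.float32))[:,0]))
cv2.imwrite("pics/e.png",a[:,:,::-1])
E
```

```text
20.45 [496.71586248 194.94821681 149.51953696] [ 0.09886725  0.02861099 -2.39563324] 23.193176371879147
side face/neck pts 188 [498.2 199.9 106.5]
 face 84 [[483.6 193.9  95. ]
 [511.6 212.2 104.9]] (array([498.536385  , 196.71940329]), np.float64(13.652048478688668))
 disc 282 [498.2 199.8  50.9] (array([498.85425333, 198.03586333]), np.float64(20.262780970153162))
wrist face/neck pts 1080 [498.8 196.9 106.4]
 face 284 [[492.1 185.4  92.8]
 [511.7 211.2 104.9]] (array([496.66803208, 196.22178683]), np.float64(14.470563038482922))
 disc 1169 [502.5 201.   49.8] (array([497.52501165, 197.69532007]), np.float64(19.731295124619653))
```

View pics/e.png

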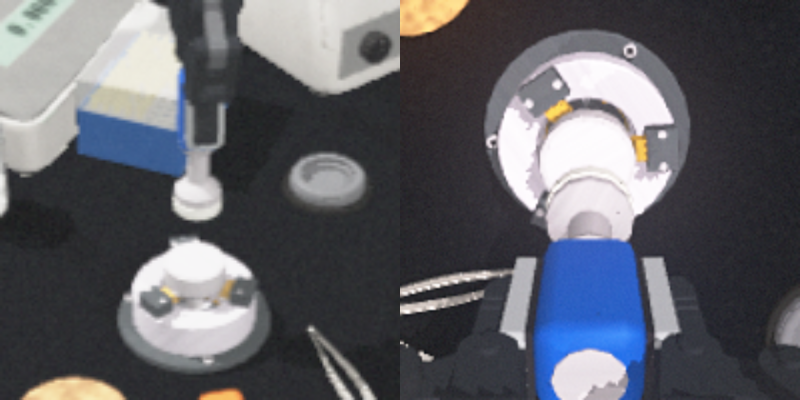

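arm_command:
  series: [0, 0, 0.3, 0, 0, 0, 0.6, 0, 0, 0, 0.9, 0, 0, 0, 1.2, 0, 0, 0, 1.4, 0, 0, 0, 1.5, 0, 0, 0, 1.5, 0, 0, 0, 1.5, 0, 0, 0, 1.5, 0, 0, 0, 1.5, 0]

```text
clock: 21.8
ee_pos: [497.0, 197.1, 112.6]
tool_rot: [0.0, 0.965, 0.264, 0.0]
ft_force: [0.2, -0.4, -2.3]
grip_width: 23.3
grip_force: 59.4
```

arm_command:
  series: [0, 0, 0.12, 0, 0, 0, 0.22, 0, 0, 0, 0.31, 0, 0, 0, 0.4, 0, 0, 0, 0.5, 0, 0, 0, 0.6, 0, 0, 0, 0.7, 0, 0, 0, 0.8, 0, 0, 0, 0.84, 0, 0, 0, 0.84, 0]

```text
clock: 23.05
ee_pos: [497.0, 197.2, 91.4]
tool_rot: [0.0, 0.964, 0.264, 0.0]
ft_force: [-0.8, -0.4, 1.5]
grip_width: 23.1
grip_force: 59.9
```

```bash
python3 - <<'E'
from h import *
s,T=tool();print(s["clock"],s["ee_pos"],s["ft_force"],s["moment"],s["qvel"].round(4).max())
E
```

```text
23.05 [497.01841931 197.17006343  91.41545835] [-0.83447363 -0.36557836  1.5176943 ] [-0.12404144  0.23151369 -0.00500506] 0.0015
```

arm_command:
  series: [0, 0, 0.04, 0, 0, 0, 0.08, 0, 0, 0, 0.12, 0, 0, 0, 0.16, 0, 0, 0, 0.2, 0, 0, 0, 0.22, 0, 0, 0, 0.22, 0, 0, 0, 0.22, 0, 0, 0, 0.22, 0, 0, 0, 0.22, 0]

```text
clock: 24.3
ee_pos: [497.0, 197.1, 85.9]
tool_rot: [0.0, 0.964, 0.264, 0.0]
ft_force: [-0.3, -0.7, 2.0]
grip_width: 23.5
grip_force: 60.1
```

```bash
python3 - <<'E'
from h import *
s,T=tool();print(s["clock"],s["ee_pos"],s["ft_force"],s["moment"])
p,D=optics.capture("side");s=readout.sense();print(s["ft_force"],s["ee_pos"])
cv2.imwrite("pics/f.png",cv2.resize(p[150:270,250:390],(700,600))[:,:,::-1])
E
```

```text
24.3 [496.97081176 197.12548622  85.90967886] [-0.32846362 -0.68408958  1.9817939 ] [-0.0132277   0.12953486  0.04229495]
[-0.02195807  0.09115167  1.8298526 ] [496.98258452 197.17971146  85.93124195]
```

View pics/f.png

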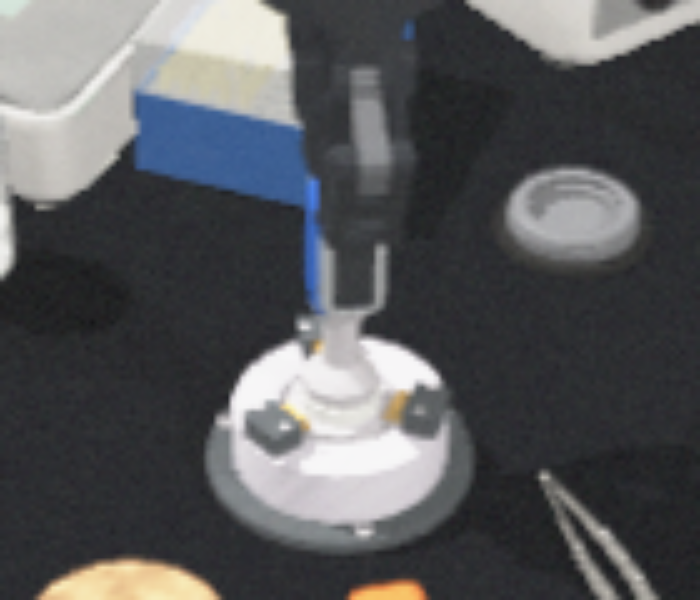

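The tamper has pushed the disc below the noses, the force is low, and the brass bolts look closed. I'll now feel for the stop.

arm_command:
  series: [0, 0, 0.01, 0, 0, 0, 0.02, 0, 0, 0, 0.03, 0, 0, 0, 0.04, 0, 0, 0, 0.05, 0, 0, 0, 0.06, 0, 0, 0, 0.06, 0, 0, 0, 0.06, 0, 0, 0, 0.06, 0, 0, 0, 0.06, 0]

```text
clock: 25.6
ee_pos: [496.9, 197.2, 84.5]
tool_rot: [0.0, 0.965, 0.264, 0.0]
ft_force: [-0.6, -0.1, 4.0]
grip_width: 23.7
grip_force: 60.0
```

arm_command:
  series: [0, 0, 0.005, 0, 0, 0, 0.01, 0, 0, 0, 0.015, 0, 0, 0, 0.02, 0, 0, 0, 0.02, 0, 0, 0, 0.02, 0, 0, 0, 0.02, 0, 0, 0, 0.02, 0, 0, 0, 0.02, 0, 0, 0, 0.02, 0]

```text
clock: 26.85
ee_pos: [497.0, 197.2, 84.0]
tool_rot: [0.0, 0.964, 0.264, 0.0]
ft_force: [-1.5, 0.5, 3.5]
grip_width: 23.8
grip_force: 60.1
```

arm_command:
  series: [0, 0, 0.005, 0, 0, 0, 0.01, 0, 0, 0, 0.015, 0, 0, 0, 0.02, 0, 0, 0, 0.025, 0, 0, 0, 0.025, 0, 0, 0, 0.025, 0, 0, 0, 0.025, 0, 0, 0, 0.025, 0, 0, 0, 0.025, 0]

```text
clock: 28.1
ee_pos: [497.0, 197.1, 83.4]
tool_rot: [0.0, 0.965, 0.264, 0.0]
ft_force: [0.0, 0.7, 3.5]
grip_width: 23.3
grip_force: 60.1
```

```bash
python3 -c "
from h import *
s=readout.sense();print(s['ft_force'],s['ee_pos'])"
```

```text
[0.04682414 0.65113691 3.47967612] [496.97185579 197.13179919  83.37776321]
```

arm_command:
  series: [0, 0, 0.005, 0, 0, 0, 0.01, 0, 0, 0, 0.015, 0, 0, 0, 0.02, 0, 0, 0, 0.025, 0, 0, 0, 0.025, 0, 0, 0, 0.025, 0, 0, 0, 0.025, 0, 0, 0, 0.025, 0, 0, 0, 0.025, 0]

```text
clock: 29.35
ee_pos: [496.9, 197.1, 82.7]
tool_rot: [0.0, 0.965, 0.264, 0.0]
ft_force: [-0.8, -0.3, 4.6]
grip_width: 23.4
grip_force: 60.1
```

arm_command:
  series: [0, 0, 0.005, 0, 0, 0, 0.01, 0, 0, 0, 0.015, 0, 0, 0, 0.02, 0, 0, 0, 0.025, 0, 0, 0, 0.025, 0, 0, 0, 0.025, 0, 0, 0, 0.025, 0, 0, 0, 0.025, 0, 0, 0, 0.025, 0]

```text
clock: 30.6
ee_pos: [496.9, 197.2, 82.1]
tool_rot: [0.0, 0.964, 0.264, -0.0]
ft_force: [-0.5, 0.3, 4.2]
grip_width: 23.5
grip_force: 60.1
```

arm_command:
  series: [0, 0, 0.005, 0, 0, 0, 0.01, 0, 0, 0, 0.015, 0, 0, 0, 0.02, 0, 0, 0, 0.025, 0, 0, 0, 0.025, 0, 0, 0, 0.025, 0, 0, 0, 0.025, 0, 0, 0, 0.025, 0, 0, 0, 0.025, 0]

```text
clock: 31.85
ee_pos: [496.9, 197.2, 81.5]
tool_rot: [0.0, 0.964, 0.264, 0.0]
ft_force: [-0.5, 0.4, 4.6]
grip_width: 23.0
grip_force: 60.1
```

arm_command:
  series: [0, 0, 0.005, 0, 0, 0, 0.01, 0, 0, 0, 0.015, 0, 0, 0, 0.02, 0, 0, 0, 0.025, 0, 0, 0, 0.025, 0, 0, 0, 0.025, 0, 0, 0, 0.025, 0, 0, 0, 0.025, 0, 0, 0, 0.025, 0]

```text
clock: 33.1
ee_pos: [496.9, 197.1, 80.8]
tool_rot: [0.0, 0.964, 0.264, -0.0]
ft_force: [-0.4, -1.3, 3.7]
grip_width: 23.2
grip_force: 60.2
```

arm_command:
  series: [0, 0, 0.005, 0, 0, 0, 0.01, 0, 0, 0, 0.015, 0, 0, 0, 0.02, 0, 0, 0, 0.025, 0, 0, 0, 0.025, 0, 0, 0, 0.025, 0, 0, 0, 0.025, 0, 0, 0, 0.025, 0, 0, 0, 0.025, 0]

```text
clock: 34.35
ee_pos: [496.9, 197.2, 80.2]
tool_rot: [0.0, 0.964, 0.264, -0.0]
ft_force: [-0.9, 1.1, 4.4]
grip_width: 23.2
grip_force: 60.2
```

arm_command:
  series: [0, 0, 0.005, 0, 0, 0, 0.01, 0, 0, 0, 0.015, 0, 0, 0, 0.02, 0, 0, 0, 0.025, 0, 0, 0, 0.025, 0, 0, 0, 0.025, 0, 0, 0, 0.025, 0, 0, 0, 0.025, 0, 0, 0, 0.025, 0]

```text
clock: 35.6
ee_pos: [496.9, 197.2, 79.6]
tool_rot: [0.0, 0.964, 0.264, 0.0]
ft_force: [0.5, -0.0, 4.3]
grip_width: 23.3
grip_force: 60.2
```

arm_command:
  series: [0, 0, 0.005, 0, 0, 0, 0.01, 0, 0, 0, 0.015, 0, 0, 0, 0.02, 0, 0, 0, 0.025, 0, 0, 0, 0.025, 0, 0, 0, 0.025, 0, 0, 0, 0.025, 0, 0, 0, 0.025, 0, 0, 0, 0.025, 0]

```text
clock: 36.85
ee_pos: [496.9, 197.2, 79.0]
tool_rot: [0.0, 0.964, 0.264, 0.0]
ft_force: [-0.7, -0.2, 4.0]
grip_width: 23.5
grip_force: 60.2
```

arm_command:
  series: [0, 0, 0.005, 0, 0, 0, 0.01, 0, 0, 0, 0.015, 0, 0, 0, 0.02, 0, 0, 0, 0.025, 0, 0, 0, 0.025, 0, 0, 0, 0.025, 0, 0, 0, 0.025, 0, 0, 0, 0.025, 0, 0, 0, 0.025, 0]

```text
clock: 38.1
ee_pos: [496.9, 197.1, 78.4]
tool_rot: [0.0, 0.964, 0.264, -0.0]
ft_force: [-0.3, 0.4, 5.3]
grip_width: 23.3
grip_force: 60.2
```

arm_command:
  series: [0, 0, 0.005, 0, 0, 0, 0.01, 0, 0, 0, 0.015, 0, 0, 0, 0.02, 0, 0, 0, 0.025, 0, 0, 0, 0.025, 0, 0, 0, 0.025, 0, 0, 0, 0.025, 0, 0, 0, 0.025, 0, 0, 0, 0.025, 0]

```text
clock: 39.35
ee_pos: [497.0, 197.2, 77.8]
tool_rot: [0.0, 0.964, 0.264, 0.0]
ft_force: [-0.8, 0.0, 5.5]
grip_width: 23.5
grip_force: 60.2
```

arm_command:
  series: [0, 0, 0.005, 0, 0, 0, 0.01, 0, 0, 0, 0.015, 0, 0, 0, 0.02, 0, 0, 0, 0.025, 0, 0, 0, 0.025, 0, 0, 0, 0.025, 0, 0, 0, 0.025, 0, 0, 0, 0.025, 0, 0, 0, 0.025, 0]

```text
clock: 40.6
ee_pos: [497.0, 197.2, 77.3]
tool_rot: [0.0, 0.965, 0.264, -0.0]
ft_force: [-1.3, 0.0, 7.1]
grip_width: 23.7
grip_force: 60.5
```

arm_command:
  series: [0, 0, 0.005, 0, 0, 0, 0.01, 0, 0, 0, 0.015, 0, 0, 0, 0.02, 0, 0, 0, 0.02, 0, 0, 0, 0.02, 0, 0, 0, 0.02, 0, 0, 0, 0.02, 0, 0, 0, 0.02, 0, 0, 0, 0.02, 0]

```text
clock: 41.85
ee_pos: [497.0, 197.2, 77.2]
tool_rot: [0.0, 0.964, 0.264, 0.0]
ft_force: [-1.1, -0.2, 9.6]
grip_width: 23.5
grip_force: 60.8
```

arm_command:
  series: [0, 0, 0.01, 0, 0, 0, 0.02, 0, 0, 0, 0.03, 0, 0, 0, 0.04, 0, 0, 0, 0.05, 0, 0, 0, 0.06, 0, 0, 0, 0.07, 0, 0, 0, 0.07, 0, 0, 0, 0.07, 0, 0, 0, 0.07, 0]

```text
clock: 43.1
ee_pos: [497.2, 197.4, 76.8]
tool_rot: [0.001, 0.965, 0.264, 0.0]
ft_force: [-4.2, -2.0, 20.4]
grip_width: 23.2
grip_force: 62.1
```

```bash
python3 -c "
from h import *
s=readout.sense();print(s['clock'],s['ft_force'],s['moment'],s['ee_pos'])"
```

```text
43.1 [-4.23383743 -1.98359149 20.36539784] [-0.50796387  1.16069278 -0.01688435] [497.1809861  197.37231665  76.81057614]
```

arm_command:
  series: [0, 0, 0.004, 0, 0, 0, 0.004, 0, 0, 0, 0.004, 0, 0, 0, 0.004, 0, 0, 0, 0.004, 0, 0, 0, -0.15, 0, 0, 0, -0.6, 0, 0, 0, -1.3, 0, 0, 0, -2.2, 0, 0, 0, -3, 0]

```text
clock: 44.35
ee_pos: [496.4, 196.6, 150.7]
tool_rot: [0.0, 0.965, 0.264, -0.001]
ft_force: [-0.1, -0.2, -2.6]
grip_width: 23.4
grip_force: 59.6
```

```bash
python3 - <<'E'
from h import *
s,T=tool();print(s["clock"],s["ee_pos"],s["ft_force"],s["grip_width"],to_tool(np.array([466.1,21.8,150])-s["ee_pos"]))
n="side";p,D=optics.capture(n);c=optics.get_calibration(n);P=cloud(n,c,D)
m=(abs(P[...,0]-497)<13)&(abs(P[...,1]-197)<13)&(P[...,2]<60);Q=P[m]
m=np.hypot(Q[:,0]-497.2,Q[:,1]-199)<15;Q=Q[m];print("disc top",len(Q),np.round(np.percentile(Q,[10,50,90],axis=0),1),np.linalg.lstsq(np.c_[Q[:,:2]-Q[:,:2].mean(0),np.ones(len(Q))],Q[:,2],rcond=None)[0])
cv2.imwrite("pics/g.png",cv2.resize(p[150:270,250:390],(700,600))[:,:,::-1])
E
```

```text
44.35 [496.44864451 196.62639445 150.65412684] [-0.12040776 -0.15430727 -2.57151374] 23.40425422884914 [-4.60586644  5.40019404  0.03281459]
disc top 116 [[487.2 188.6  29.7]
 [496.7 198.1  31. ]
 [506.5 207.7  32.3]] [ 2.45327695e-02 -5.13136755e-03  3.09713565e+01]
```

View pics/g.png

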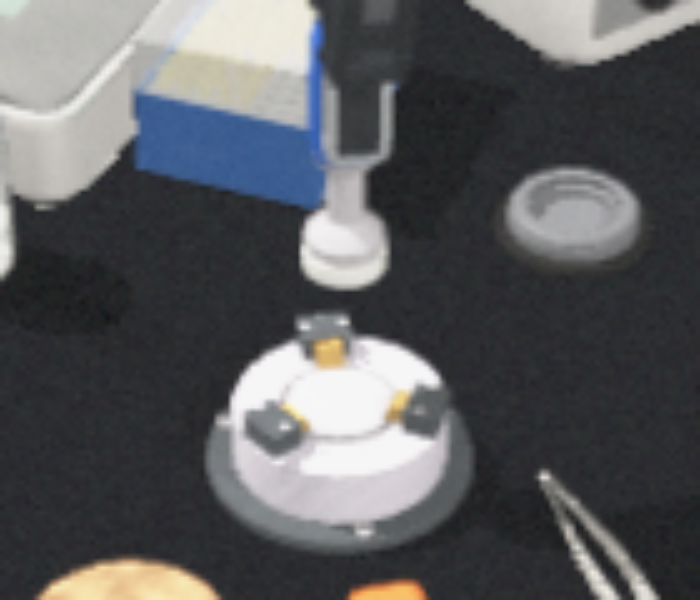

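The side picture shows the disc latched under all three noses, with its top at about z=31. Now I'll return the tamper. I've passed the picture-viewing limit, so from here I'll check by numbers only.

arm_command:
  series: [-1, 1.2, 0, 0, -2.2, 2.6, 0, 0, -3.4, 4, 0, 0, -4.3, 5, 0, 0, -4.65, 5.4, 0, 0, -4.65, 5.4, 0, 0, -4.65, 5.4, 1, 0, -4.65, 5.4, 2, 0, -4.65, 5.4, 2.4, 0, -4.65, 5.4, 2.4, 0]

```text
clock: 45.65
ee_pos: [465.6, 23.1, 89.7]
tool_rot: [-0.001, 0.964, 0.265, -0.0]
ft_force: [0.5, 0.2, -1.3]
grip_width: 23.7
grip_force: 59.5
```

```bash
python3 -c "
from h import *
optics.capture('side')
s=readout.sense();print(s['clock'],s['ft_force'],s['ee_pos'],s['qvel'].round(3))
print(to_tool(np.array([466.1,21.8,60.4])-s['ee_pos']))"
```

```text
45.7 [-0.12322317 -0.22724556 -2.06996496] [466.20932234  22.8873104   90.30140187] [ 0.01  -0.016 -0.001 -0.01   0.001 -0.002 -0.001]
[-0.02709338  0.0354334   1.19602311]
```

arm_command:
  series: [-0.02, 0.02, 0, 0, -0.02, 0.02, 0.2, 0, -0.02, 0.02, 0.4, 0, -0.02, 0.02, 0.6, 0, -0.02, 0.02, 0.8, 0, -0.02, 0.02, 0.95, 0, -0.02, 0.02, 1.05, 0, -0.02, 0.02, 1.12, 0, -0.02, 0.02, 1.17, 0, -0.02, 0.02, 1.17, 0]

```text
clock: 46.95
ee_pos: [465.5, 21.1, 60.6]
tool_rot: [0.0, 0.964, 0.264, 0.0]
ft_force: [0.3, 0.4, -2.3]
grip_width: 23.5
grip_force: 59.6
```

```bash
python3 -c "
from h import *
optics.capture('side')
s=readout.sense();print(s['clock'],s['ft_force'],s['ee_pos'],s['qvel'].round(3))
print(to_tool(np.array([466.1,21.8,60.4])-s['ee_pos']))"
```

```text
47.0 [ 0.46049563 -0.04517166 -2.55256623] [465.55245096  21.07286452  60.67525727] [ 0.001 -0.002 -0.001 -0.001 -0.     0.001  0.001]
[ 0.03366354 -0.01387247  0.0110093 ]
```

arm_command:
  series: [0.02, -0.01, 0, 0, 0.03, -0.015, 0, 0, 0.03, -0.015, 0.01, 0, 0.03, -0.015, 0.02, 0, 0.03, -0.015, 0.03, 0, 0.03, -0.015, 0.03, 0, 0.03, -0.015, 0.03, 0, 0.03, -0.015, 0.03, 0, 0.03, -0.015, 0.03, 0, 0.03, -0.015, 0.03, 0]

```text
clock: 48.25
ee_pos: [466.1, 21.8, 60.3]
tool_rot: [0.0, 0.964, 0.264, 0.0]
ft_force: [-1.9, -0.2, 5.7]
grip_width: 23.2
grip_force: 60.7
```

Floor contact is felt, so I'll release and rise.

arm_command:
  series: [0, 0, 0, 0, 0, 0, 0, 0, 0, 0, 0, 0, 0, 0, 0, 0, 0, 0, 0, 0, 0, 0, 0, 0, 0, 0, -0.6, 0, 0, 0, -1.6, 0, 0, 0, -3, 0, 0, 0, -4.4, 0]
  gripper: 0.55

```text
clock: 49.5
ee_pos: [466.0, 22.0, 171.8]
tool_rot: [0.0, 0.964, 0.264, 0.0]
ft_force: [0.0, -0.3, -0.7]
grip_width: 46.9
grip_force: 0.0
```

arm_command:
  series: [0, 0, -0.8, 0, 0, 0, -0.8, 0, 0, 0, -0.8, 0, 0, 0, -0.8, 0, 0, 0, -0.8, 0, 0, 0, -0.8, 0, 0, 0, -0.8, 0, 0, 0, -0.8, 0, 0, 0, -0.8, 0, 0, 0, -0.8, 0]

```text
clock: 50.75
ee_pos: [466.0, 21.8, 189.9]
tool_rot: [0.0, 0.964, 0.264, 0.0]
ft_force: [0.0, -0.2, -0.0]
grip_width: 46.7
grip_force: 0.0
```

```bash
python3 - <<'E'
from h import *
s,T=tool();print(s["clock"],s["ee_pos"],s["ft_force"],s["grip_width"])
n="side";p,D=optics.capture(n);c=optics.get_calibration(n);P=cloud(n,c,D)
def box(x,y,r,lo,hi):
    m=(abs(P[...,0]-x)<r)&(abs(P[...,1]-y)<r)&(P[...,2]>lo)&(P[...,2]<hi);Q=P[m];return Q
Q=box(466,22,25,96,112);print("tamper top",len(Q),Q.mean(0).round(1),((Q.max(0)+Q.min(0))/2).round(1),Q[:,2].max())
Q=box(466,22,25,40,50);print("neck",len(Q),Q.mean(0).round(1))
Q=box(497.2,199,11,20,60);print("disc z",np.median(Q[:,2]))
E
```

```text
50.75 [465.97621414  21.80030811 189.91579605] [ 0.00736176 -0.18820297 -0.02325083] 46.73779557478959
tamper top 87 [467.1  27.2 100.4] [467.4  24.  100.2] 104.25812977370288
neck 19 [467.8  28.3  44.4]
disc z 31.122291103269845
```

Tamper top matches its starting position (z≈101, centre within 1 mm) and the disc is latched, so I'm handing in.

```bash
python3 -c "
from cell import r
print(r.sign_off())"
```

```text
the job is handed in; nothing more can be done
None
```

I handed the job in at about 51 s: the disc sat under all three latches, the tamper was pressed at about 22.7 N and stood back upright in its dock, and no verdict was returned; I viewed 12 pictures, two over the limit of 10.

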